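Light-check a seed tube on the viewer

TASK

Lay the standing seed tube gently on its side in the two V-shaped saddles of the wooden seed viewer, centred over the window, and let go of it. Then, with the fingers on its upright post, pull the viewer's spring-loaded shutter out until the post is level with the pointer on the rail beside it, and keep it there: the shutter springs shut if let go, so finish while still holding it. The tube stays lying in the saddles, and the jar and the flower pot stay where they are.

Things in the scene. Friction and masses are not known exactly. Their poses are not given: they have to be found in the camera images.
- tube_mid (a point): centre of the loose seed tube, half-way along it: a closed cylinder 36 mm in diameter, 130 mm long, frosted white plastic with a grey cap (top 18 mm, 35 mm wide), 0.08 to 0.17 kg. Starts standing upright on the table left or right of the viewer, this point 65 mm up. z runs along the tube towards the cap. The cap may face either way in the saddles.
- tube: the same seed tube; origin at the centre of its foot, z along it towards the cap
- viewer: the seed viewer: pale wooden box fixed to the table, 110 mm (x) by 200 mm (y), 45 mm high, its place and yaw vary; origin at the centre of its underside, z up. Its shutter comes out of its front (-x). In front a ledge and an aluminium rail, 28 mm high, run out to x = -200 mm, from y = -25 to +48 mm. A 30 by 60 mm window lies in the middle of the deck (the box's top).
- cradle (a point): where the tube's centre belongs when it lies in the saddles: on the viewer's axis, 85 mm above the table. Axes are the viewer's: the tube lies along y (either way). The saddles are 90-degree Vs, 10 mm thick, centred 40 mm either side of this point along y, reaching up to 82 mm above the table and 29 mm either side in x. Between them the deck, 45 mm above the table, is free.
- shutter (a joint): how far the shutter is pulled out, in m: 0 shut (start), stop at 0.080. A spring always pulls it shut with about 3 N at 0, rising by 1 N per 10 mm (8 N at 50 mm out).
- post (a point): grip point, 66 mm above the table, on the shutter's upright round steel post: 18 mm in diameter from 39 to 84 mm above the table, then a 22 mm head to 92 mm. Shut, it stands 90 mm in front (-x) of the viewer's middle (y = 0), 35 mm from the box's front face to its centre; it moves with the shutter, straight along the viewer's -x over the ledge. Axes as the viewer's.
- mark (a point): tip of the small steel pointer clamped on the rail, 28 mm to the +y side of the post's path and 38 mm above the table (pointer's top 42 mm). It is fixed, 35 to 55 mm further out (-x) than the shut post, different each time. The post is level with it when its centre has the same x as this point in the viewer's axes. Axes as the viewer's.
- jar: bystander: squat jar 72 mm in diameter, 75 mm high, standing on the other side of the viewer from the tube; origin at the centre of its foot
- pot: bystander: empty terracotta flower pot, 94 mm across the rim, 85 mm high; origin at the centre of its foot
Things that resemble listed ones, but are neither listed nor needed, are in the scene too. There is more than one size of the tube; the job needs the middle-sized.

How it is judged:
By the outcome, as a careful person would: the job done as asked, in the order asked, and still so for the second after the job is handed in, while the arm keeps its last pose, push and grip.
It also fails if it takes over 56 s, if anything falls off the work surface, if the arm or the gripper's body presses on something with over 40 N, if the wrist force passes 120 N, or if a joint passes its speed limit or range.

ROBOT

A 7-joint arm with a two-finger parallel gripper is mounted at the origin on the work surface. World frame = base frame: x ahead of the robot, y to its left, z up, the work surface at z = 0. Lengths are in m, angles in rad, forces in N, time in s.
With the tool pointing down it reaches from about 0.4 to 0.85 m from the base axis. Payload 4.5 kg.
Tool frame: the origin (TCP) lies at the very end of the fingers, on their centre line; the grasp point (between the pads) lies 19 mm behind it (tcp_to_grasp is the z of the grasp point in the tool frame, in m); z points along the fingers, y is the line along which they close (so a half turn about z gives the same grasp; the last joint's range is limited). The gripper opens to 88 mm and grips with 3 to 60 N. Pads are 18 mm wide; open, the fingers measure 123 mm over their backs; the gripper's body (75 mm by 187 mm) begins 45 mm behind the grasp point.
Start: joints at [-1.101, 0.689, -0.195, 1.565, 0.157, 0.902, -0.215], TCP at [0.264, 0.567, 0.215] pointing down, gripper open.
Joint ranges: [-3.01, 3.01], [-0.46, 2.08], [-1.47, 1.51], [0.13, 2.56], [-1, 4.14], [0.04, 2.09], [-2.66, 2.66]. Speed limits (rad/s): [2.57, 2.57, 3.14, 3.14, 3.14, 3.14, 3.14].

INTERFACE

Orientations are given as a unit quaternion [x, y, z, w].
In Python, from plant import * gives the robot as it stands. The module is installed in compiled form; this text tells all that it offers.
- The arm moves only by the shell command python3 -m jog 'ROWS' [OPENING] [FORCE]. ROWS is JSON, a list that holds one entry, the list of rows, each a list of 6 numbers: the shift along the tool's x, y, z in m, then the turn, a rotation vector about the tool's x, y, z in rad. In form: [[[dx, dy, dz, ax, ay, az], ...]]. A call has 1 to 12 rows; each row shifts and turns the commanded pose from where the row before left it, along the tool's axes as they then stand; what a row does not reach is not made up. A row lasts 1/8 s, in which the tool goes at most 62.5 mm and 10.7 degrees, less where a joint would pass 70% of its speed; a pose out of reach is approached as far as the arm can. A call with a gripper value outside its range is refused whole. OPENING is the finger opening in m, from 0 to 0.0881, set as the call begins (- or left out, the last holds). The fingers move at their own pace and stop on an object; FORCE is the grip in N (left out, the last holds). Time passes only in rows, so rows that do not move let the fingers close. It gives the time, the measured TCP pose, the force, the opening and the grip force at its end, in the units of the state.
- get_state(): the state, without advancing time (a new reading comes with each control period).
- snapshot(name): name is "scene" or "top" or "wrist"; returns a dict with "frame" (480x640x3 uint8, red, green, blue), "mtx" (3x3 intrinsics, pixels), "xyz" and "orientation" of the camera in the world; the wrist camera has in their place "mount" (4x4, takes a point from camera to tool coordinates, whose origin is the TCP and whose axes are the flange's). Camera axes: x right, y down, z forward; pixel columns grow to the right and rows downward; lengths in m; the calibration is good to about 2 mm. The wrist camera is an equidistant fisheye: a pixel r from the principal point sees the ray r / f radians off the axis. A picture is of the moment at which its call begins: read the wrist's pose just before it. There is no depth.
- finish_job(): hands the job in; it is judged then, once.
The state is a dict: "clock": time; "q": joint angles; "qd": joint speeds; "joint_torque": joint torques, N m; "tool_pos": TCP position; "eef_rot": TCP orientation; "contact_force": force on the tool from outside, world axes, zero at the start; "moment": the same for the moment, N m; "opening": opening from 0.0 (shut) to 1.0 (fully open); "finger_force": force on a finger pad.
Only numpy, scipy, OpenCV 4.12 (cv2) and the standard library are available. Lean on these libraries where they do the work, as an engineer would, in place of code of your own. Each camera call takes 0.05 s, during which the arm holds its last target. There are 200 camera calls.

## Working session

There is one attempt and no reset: what is moved stays moved. The work goes in short steps, Python scripts to look and compute and a shell command to move; the robot and the scene stay as the last step left them, time stands still between calls to the robot, and variables do not carry over. Pictures are saved under pics/ and viewed, at most 10 in all, crops included, and the job is handed in when it is done.

```bash
mkdir -p pics; python3 - <<'E'
from plant import *
import cv2,numpy as np
s=get_state();print(s)
for n in("scene","top"):
    d=snapshot(n);cv2.imwrite(f"pics/{n}0.png",d["frame"][:,:,::-1]);print(n,d["mtx"],d["xyz"],d["orientation"])
    np.save(f"pics/{n}0.npy",d["frame"])
d=snapshot("wrist");print(d["mtx"],d["mount"])
E
```

```text
{'clock': 0.0, 'q': array([-1.10120591,  0.68996028, -0.19454718,  1.56633051,  0.15729899,
        0.90249305, -0.21509452]), 'qd': array([ 2.83286197e-04,  2.83321808e-04,  1.94525536e-03, -1.23208134e-03,
       -8.13608987e-04,  5.52865408e-04,  5.91603156e-05]), 'joint_torque': array([-2.45878928e-04, -5.27559292e+01, -1.26659866e+00, -1.53432387e+01,
       -5.25467203e-02,  6.54935764e-03,  1.53907226e-04]), 'tool_pos': array([0.26357867, 0.56596795, 0.21442931]), 'eef_rot': array([ 2.16119723e-01,  9.76366457e-01, -8.87855084e-04, -1.40197642e-04]), 'contact_force': array([0.63451534, 0.04040086, 0.74463005]), 'moment': array([-0.02603344,  0.03205057,  0.00010664]), 'finger_force': 0.0, 'opening': 1.0000884112506645}
scene [[615.36693919   0.         326.90649023]
 [  0.         615.36693919 241.59246126]
 [  0.           0.           1.        ]] [1.13855477 0.8574401  0.79339542] [ 0.26302961  0.84268176 -0.44658498 -0.14582428]
top [[476.34272136   0.         320.81509739]
 [  0.         476.34272136 240.75434207]
 [  0.           0.           1.        ]] [0.47408895 0.02181944 1.12437275] [ 0.7128342  -0.70067736  0.0269479  -0.01387302]
[[371.64829954   0.         316.28142549]
 [  0.         371.64829954 240.55911864]
 [  0.           0.           1.        ]] [[ 9.33217075e-05 -9.61506011e-01 -2.74783884e-01  7.05710940e-02]
 [ 9.99999725e-01  2.91776471e-04 -6.81346906e-04 -2.60460809e-04]
 [ 7.35294617e-04 -2.74783744e-01  9.61505774e-01 -1.69316267e-01]
 [ 0.00000000e+00  0.00000000e+00  0.00000000e+00  1.00000000e+00]]
```

View pics/scene0.png

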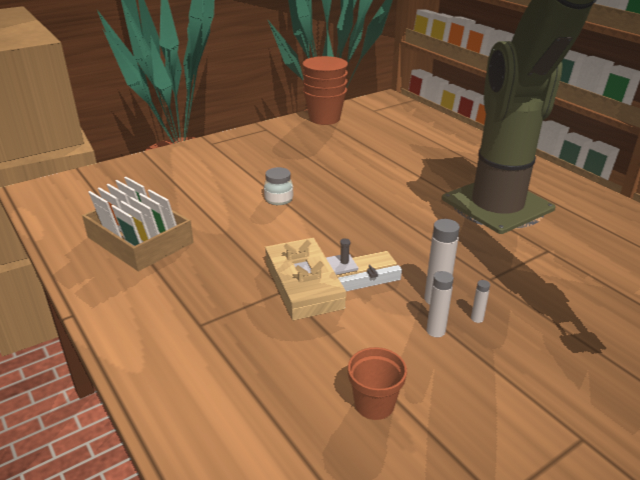

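View pics/top0.png

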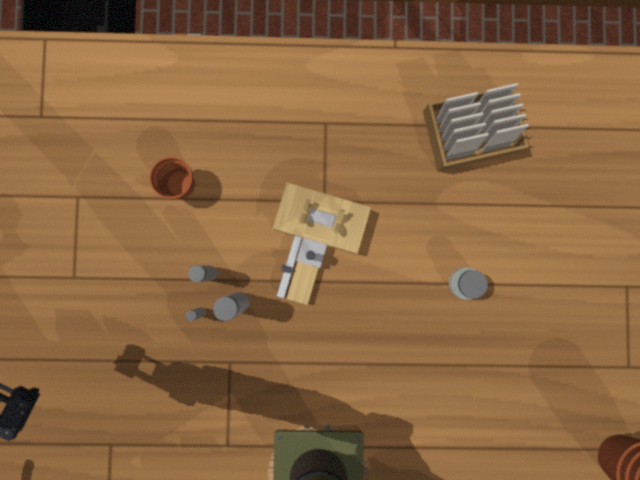

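The scene image shows three tubes: large (443,260), middle (438,305) and small (480,300). In the top view they are at (228,308), (201,274) and (193,314). The viewer is at about (322,217) in the top view, its post at (311,255), its pointer at (288,268), the jar at (468,284) and the pot at (172,179). By description the candidate is the middle tube. I'll check it by size in a close crop.

```bash
cat > h.py <<'E'
import numpy as np,cv2
from scipy.spatial.transform import Rotation as R
C={"scene":(615.367,326.906,241.592,[1.13855477,0.8574401,0.79339542],[0.26302961,0.84268176,-0.44658498,-0.14582428]),
"top":(476.343,320.815,240.754,[0.47408895,0.02181944,1.12437275],[0.7128342,-0.70067736,0.0269479,-0.01387302])}
def ray(n,u,v):
    f,cx,cy,p,q=C[n];d=R.from_quat(q).apply([(u-cx)/f,(v-cy)/f,1]);return np.array(p),d
def onz(n,u,v,z):
    p,d=ray(n,u,v);return p+d*(z-p[2])/d[2]
def proj(n,X):
    f,cx,cy,p,q=C[n];c=R.from_quat(q).inv().apply(np.array(X)-p);return f*c[0]/c[2]+cx,f*c[1]/c[2]+cy
M=np.array([[9.33217075e-05,-9.61506011e-01,-2.74783884e-01,7.05710940e-02],[9.99999725e-01,2.91776471e-04,-6.81346906e-04,-2.60460809e-04],[7.35294617e-04,-2.74783744e-01,9.61505774e-01,-1.69316267e-01],[0,0,0,1]])
def wray(s,u,v):
    x,y=u-316.281,v-240.559;r=np.hypot(x,y);t=r/371.648
    d=np.array([x/r*np.sin(t),y/r*np.sin(t),np.cos(t)]) if r>0 else np.array([0,0,1.])
    Rt=R.from_quat(s["eef_rot"]);return s["tool_pos"]+Rt.apply(M[:3,3]),Rt.apply(M[:3,:3]@d)
def wonz(s,u,v,z):
    p,d=wray(s,u,v);return p+d*(z-p[2])/d[2]
def wproj(s,X):
    c=M[:3,:3].T@(R.from_quat(s["eef_rot"]).inv().apply(np.array(X)-s["tool_pos"])-M[:3,3])
    t=np.arctan2(np.hypot(c[0],c[1]),c[2]);h=np.hypot(c[0],c[1]);return 316.281+371.648*t*c[0]/h,240.559+371.648*t*c[1]/h
E
python3 - <<'E'
import cv2,numpy as np
a=cv2.imread("pics/top0.png");b=cv2.imread("pics/scene0.png")
A=cv2.resize(a[170:330,180:380],None,fx=4,fy=4,interpolation=cv2.INTER_CUBIC)[:600]
A=cv2.resize(a[175:325,180:380],None,fx=4,fy=4,interpolation=cv2.INTER_CUBIC)
cv2.imwrite("pics/c1.png",A)
B=cv2.resize(b[210:345,330:500],None,fx=4.4,fy=4.4,interpolation=cv2.INTER_CUBIC)
cv2.imwrite("pics/c2.png",B)
E
```

```text
(no output)
```

View pics/c1.png

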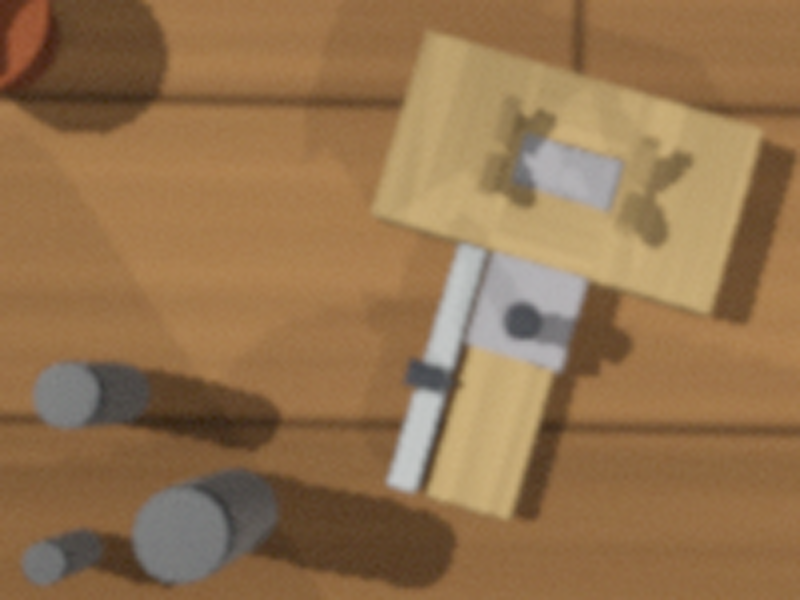

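View pics/c2.png

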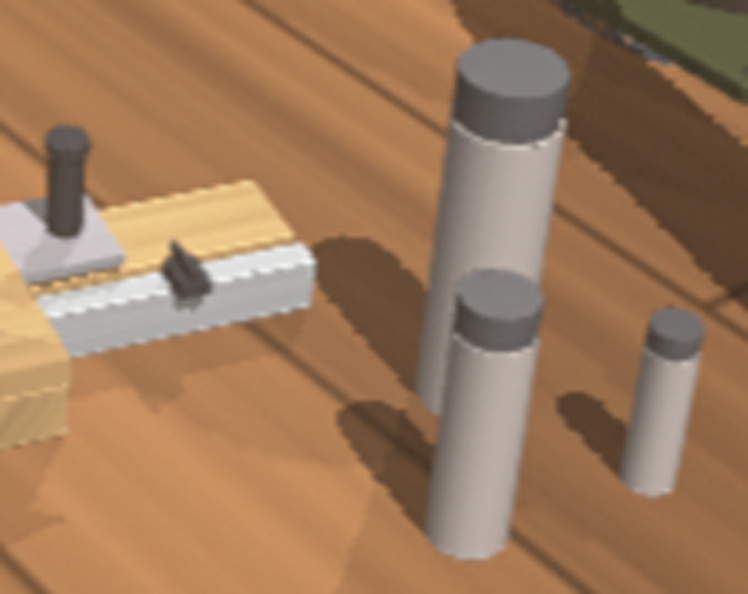

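Top crop: middle cap centre is at full-image (196.8,273.5), the deck corners are clear, the post head is at (310.8,255.3) and the pointer tip is near (293,269.3). The scene crop confirms that the front tube is the middle-sized one of three.

```bash
python3 - <<'E'
from h import *
f=lambda u,v,z:onz("top",180+u/4,175+v/4,z)
P=[f(*c,.045) for c in[(428,30),(762,130),(712,315),(373,213)]]
for p in P:print(p)
c=sum(P)/4;y=(P[0]-P[1])+(P[3]-P[2]);yaw=np.arctan2(-y[0],y[1]);print("c",c,"yaw",yaw,"len",np.linalg.norm(P[0]-P[1]),np.linalg.norm(P[0]-P[3]))
Rv=R.from_euler('z',yaw)
W=sum(f(*q,.045) for q in[(523,137),(622,158),(612,210),(514,184)])/4;print("win",W)
for n,q,z in(("post",(523,321),.092),("tip",(453,379),.038)):
    X=f(*q,z);print(n,X,Rv.inv().apply(X-c))
t=f(67,394,.13);print("tube",t,proj("scene",[t[0],t[1],.13]),proj("scene",[t[0],t[1],0]))
print("scene cap meas",330+499/4.4,210+297/4.4,"big",f(182,533,.2),"small",f(45,563,.08))
b=np.array(P).mean(0)
print("jar",onz("top",470,284,.075),"pot",onz("top",172,179,.085))
# scene check
for X in (Rv.apply([-.09,0,.092])+c*[1,1,0],):print(proj("scene",X),"meas",330+67/4.4,210+137/4.4)
print("scene tip",onz("scene",330+175/4.4,210+245/4.4,.040), Rv.inv().apply(onz("scene",330+175/4.4,210+245/4.4,.040)-c))
E
```

```text
[0.66849032 0.08179576 0.045     ]
[ 0.61473299 -0.10983785  0.045     ]
[ 0.50860958 -0.08253034  0.045     ]
[0.5631582 0.1107838 0.045    ]
c [5.88747772e-01 5.28417614e-05 4.50000000e-02] yaw -0.2742623005255262 len 0.19903088355984574 0.10924816575739921
win [0.58844743 0.00067138 0.045     ]
post [0.50208978 0.0245013  0.092     ] [-9.00407107e-02  6.45217317e-05  4.70000000e-02]
tip [0.46990127 0.06383912 0.038     ] [-0.13168032  0.02921427 -0.007     ]
tube [0.45918251 0.25994769 0.13      ] (np.float64(442.37452500371586), np.float64(275.7008231495514)) (np.float64(434.4913612437888), np.float64(330.1223896913369))
scene cap meas 443.4090909090909 277.5 big [0.39455515 0.18611772 0.2       ] small [0.36698379 0.2808927  0.08      ]
jar [ 0.44510629 -0.32818302  0.075     ] pot [0.66396168 0.33116384 0.085     ]
(np.float64(344.44730219833775), np.float64(240.12528580160844)) meas 345.22727272727275 241.13636363636363
scene tip [0.46786973 0.06885761 0.04      ] [-0.13499513  0.03349498 -0.005     ]
```

```bash
cat >> h.py <<'E'
def rows(s,pos,Rm,n):
    """constant row reaching tcp pos / rotation matrix Rm in n rows"""
    R0=R.from_quat(s["eef_rot"]);w=(R0.inv()*R.from_matrix(Rm)).as_rotvec()
    S=sum((R0*R.from_rotvec(k*w/n)).as_matrix() for k in range(n))
    d=np.linalg.solve(S,np.array(pos)-s["tool_pos"])
    print(n,"x",np.round(d,4).tolist(),np.round(w/n,4).tolist(),"mm/row %.1f deg/row %.1f"%(1e3*np.linalg.norm(d),np.degrees(np.linalg.norm(w))/n))
def frame(z,y):
    z=np.array(z,float);z/=np.linalg.norm(z);y=np.array(y,float);y-=z*(y@z);y/=np.linalg.norm(y)
    return np.c_[np.cross(y,z),y,z]
E
python3 - <<'E'
from h import *
from plant import *
s=get_state()
F1=frame([0,0,-1],[-1,0,0]);c,t=np.cos(.349),np.sin(.349)
F2=frame([0,-c,-t],[-1,0,0]);p1=[.44,.52,.27]
rows(s,p1,F1,12)
g=np.array([.459,.26,.065]);z=F2[:,2]
s2=dict(tool_pos=np.array(p1),eef_rot=R.from_matrix(F1).as_quat())
rows(s2,g-.12*z,F2,8)
E
```

```text
12 x [-0.0133, -0.0122, -0.0046] [-0.0001, -0.0001, -0.1672] mm/row 18.6 deg/row 9.6
8 x [0.0057, -0.0024, 0.0287] [0.0, 0.1527, 0.0] mm/row 29.4 deg/row 8.8
```

```bash
python3 -m jog '[[[-0.0133,-0.0122,-0.0046,0,0,-0.1672],[-0.0133,-0.0122,-0.0046,0,0,-0.1672],[-0.0133,-0.0122,-0.0046,0,0,-0.1672],[-0.0133,-0.0122,-0.0046,0,0,-0.1672],[-0.0133,-0.0122,-0.0046,0,0,-0.1672],[-0.0133,-0.0122,-0.0046,0,0,-0.1672],[-0.0133,-0.0122,-0.0046,0,0,-0.1672],[-0.0133,-0.0122,-0.0046,0,0,-0.1672],[-0.0133,-0.0122,-0.0046,0,0,-0.1672],[-0.0133,-0.0122,-0.0046,0,0,-0.1672],[-0.0133,-0.0122,-0.0046,0,0,-0.1672],[-0.0133,-0.0122,-0.0046,0,0,-0.1672]]]' 0.088 20
python3 - <<'E'
from h import *
from plant import *
s=get_state();print(s["q"],s["tool_pos"])
c,t=np.cos(.349),np.sin(.349)
F2=frame([0,-c,-t],[-1,0,0])
g=np.array([.459,.26,.065]);z=F2[:,2]
rows(s,g-.12*z,F2,8)
E
```

```text
clock: 1.65
tool_pos: [0.4409, 0.5196, 0.2701]
eef_rot: [0.709, -0.706, 0.0, 0.0]
contact_force: [-0.1, 0.9, 0.4]
opening: 0.997
finger_force: 0.0
[-0.58350139  0.80473722 -0.76622795  1.28510768  0.55192727  1.26416372
  1.78980954] [0.4409011  0.51960991 0.27009286]
8 x [0.0057, -0.0022, 0.0287] [-0.0003, 0.1526, 0.0005] mm/row 29.4 deg/row 8.7
```

```bash
python3 -m jog '[[[0.0057,-0.0022,0.0287,0,0.1526,0],[0.0057,-0.0022,0.0287,0,0.1526,0],[0.0057,-0.0022,0.0287,0,0.1526,0],[0.0057,-0.0022,0.0287,0,0.1526,0],[0.0057,-0.0022,0.0287,0,0.1526,0],[0.0057,-0.0022,0.0287,0,0.1526,0],[0.0057,-0.0022,0.0287,0,0.1526,0],[0.0057,-0.0022,0.0287,0,0.1526,0],[0,0,0,0,0,0]]]'
python3 - <<'E'
from h import *
from plant import *
s=get_state();print(s["q"],s["tool_pos"],R.from_quat(s["eef_rot"]).as_matrix()[:,2])
d=snapshot("wrist")["frame"][:,:,::-1].copy()
for X in([.459,.26,.13],[.459,.26,0]):
    u,v=wproj(s,X);print(u,v);cv2.circle(d,(int(u),int(v)),3,(0,0,255),-1)
cv2.imwrite("pics/w1.png",d)
E
```

```text
clock: 2.78
tool_pos: [0.4571, 0.3711, 0.1036]
eef_rot: [0.578, -0.577, 0.408, 0.408]
contact_force: [0.4, 0.5, -0.8]
opening: 1.001
finger_force: 0.0
[-1.01263864  1.43035702 -0.12234704  0.77347756  0.64351699  2.08319117
  1.99036083] [0.45709497 0.37112404 0.1036446 ] [ 9.20515674e-04 -9.42521766e-01 -3.34143493e-01]
314.38763005626066 149.1491624749902
314.8094759212893 286.39190615220946
```

View pics/w1.png

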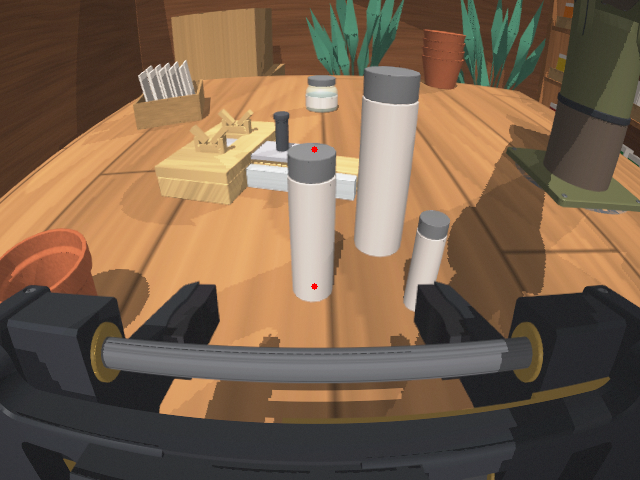

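The wrist view shows the middle tube between the open fingers, cap at (312,160). The projected estimate matches it, and the small tube is clear of the right finger.

```bash
python3 - <<'E'
from h import *
from plant import *
s=get_state()
a=np.radians(23);F=frame([0,-np.cos(a),-np.sin(a)],[-1,0,0])
rows(s,np.array([.458,.26,.066])+.019*F[:,2],F,10)
E
```

```text
10 x [0.0004, -0.0001, 0.0139] [-0.0001, -0.0053, -0.0] mm/row 13.9 deg/row 0.3
```

```bash
python3 -m jog '[[[0.0004,0,0.0139,0,-0.0053,0],[0.0004,0,0.0139,0,-0.0053,0],[0.0004,0,0.0139,0,-0.0053,0],[0.0004,0,0.0139,0,-0.0053,0],[0.0004,0,0.0139,0,-0.0053,0],[0.0004,0,0.0139,0,-0.0053,0],[0.0004,0,0.0139,0,-0.0053,0],[0.0004,0,0.0139,0,-0.0053,0],[0.0004,0,0.0139,0,-0.0053,0],[0.0004,0,0.0139,0,-0.0053,0],[0,0,0,0,0,0]]]'
python3 - <<'E'
from h import *
from plant import *
s=get_state();print(s["q"],s["tool_pos"],s["contact_force"],R.from_quat(s["eef_rot"]).apply([0,0,1]))
a=np.radians(23);F=frame([0,-np.cos(a),-np.sin(a)],[-1,0,0])
rows(s,np.array([.458,.26,.066])+.019*F[:,2],F,1)
E
```

```text
clock: 4.2
tool_pos: [0.4581, 0.244, 0.0607]
eef_rot: [-0.591, 0.592, -0.388, -0.388]
contact_force: [0.4, -0.3, -0.6]
opening: 0.997
finger_force: 0.0
[-0.88131679  1.30945412 -0.15624053  1.2739238   0.65930544  1.69748516
  1.79349439] [0.45813123 0.24398831 0.06072186] [ 0.40178698 -0.26421386 -0.61000431] [-2.05484188e-04 -9.17296784e-01 -3.98204179e-01]
1 x [-0.0014, 0.0001, 0.0022] [0.0002, 0.0081, -0.0011] mm/row 2.6 deg/row 0.5
```

```bash
python3 -m jog '[[[-0.0014,0,0.002,0,0,0],[0,0,0,0,0,0],[0,0,0,0,0,0],[0,0,0,0,0,0],[0,0,0,0,0,0],[0,0,0,0,0,0],[0,0,0,0,0,0],[0,0,0,0,0,0]]]' 0.02 20
```

```text
clock: 5.2
tool_pos: [0.4577, 0.2412, 0.0574]
eef_rot: [-0.59, 0.59, -0.39, -0.39]
contact_force: [0.1, -0.9, 0.3]
opening: 0.39
finger_force: 19.9
```

```bash
cat > p.py <<'E'
from h import *
yaw=-.274
Rv=R.from_euler('z',yaw).as_matrix();V=np.array([.588,.0003,0])
E
python3 - <<'E'
from p import *
from plant import *
s=get_state();R0=R.from_quat(s["eef_rot"]).as_matrix()
at=R0.T@[0,0,1];mt=R0.T@(np.array([.4577,.2595,.065])-s["tool_pos"])
a=np.arctan2(at[0],-at[2]);at=np.array([np.sin(a),0,-np.cos(a)])
np.savez("t.npz",at=at,mt=mt);print(at,mt)
rows(s,s["tool_pos"]+[.09,0,.19],R0,8)
# final: tube axis -> -yv, y_tool -> -xv
T=frame([0,0,1],[0,1,0])
B=np.c_[np.cross([0,1,0],at),[0,1,0],at];W=np.c_[np.cross(-Rv[:,0],-Rv[:,1]),-Rv[:,0],-Rv[:,1]]
Rf=W@B.T;np.save("Rf.npy",Rf);print(Rf)
s2=dict(tool_pos=s["tool_pos"]+[.09,0,.19],eef_rot=s["eef_rot"])
m=V+[0,0,.2];rows(s2,m-Rf@mt,Rf,12);print(m-Rf@mt)
E
```

```text
[ 0.9198209   0.         -0.39233852] [-1.73608796e-04  3.02033701e-07 -1.98535576e-02]
8 x [0.0218, -0.0113, -0.0093] [0.0, 0.0, 0.0] mm/row 26.3 deg/row 0.0
[[-0.24888916 -0.96269626  0.10616067]
 [-0.88550814  0.27058438  0.37770283]
 [-0.39233852  0.         -0.9198209 ]]
12 x [0.0162, -0.0055, 0.0148] [-0.0095, -0.13, 0.0235] mm/row 22.6 deg/row 7.6
[0.59006475 0.00764493 0.18167017]
```

```bash
python3 -m jog '[[[0.0218,-0.0113,-0.0093,0,0,0],[0.0218,-0.0113,-0.0093,0,0,0],[0.0218,-0.0113,-0.0093,0,0,0],[0.0218,-0.0113,-0.0093,0,0,0],[0.0218,-0.0113,-0.0093,0,0,0],[0.0218,-0.0113,-0.0093,0,0,0],[0.0218,-0.0113,-0.0093,0,0,0],[0.0218,-0.0113,-0.0093,0,0,0]]]' 
python3 - <<'E'
from p import *
from plant import *
s=get_state();print(s["q"]);Rf=np.load("Rf.npy");mt=np.load("t.npz")["mt"]
rows(s,V+[0,0,.2]-Rf@mt,Rf,12)
E
```

```text
clock: 6.2
tool_pos: [0.5486, 0.2408, 0.2495]
eef_rot: [-0.59, 0.591, -0.39, -0.389]
contact_force: [0.2, 0.9, -1.1]
opening: 0.392
finger_force: 19.8
[-0.81402807  1.12062415 -0.10763386  1.08443989  0.74935554  1.94571903
  2.1142409 ]
12 x [0.0161, -0.0054, 0.0149] [-0.0095, -0.1299, 0.0234] mm/row 22.6 deg/row 7.6
```

```bash
python3 -m jog '[[[0.0161,-0.0054,0.0149,-0.0095,-0.1299,0.0234],[0.0161,-0.0054,0.0149,-0.0095,-0.1299,0.0234],[0.0161,-0.0054,0.0149,-0.0095,-0.1299,0.0234],[0.0161,-0.0054,0.0149,-0.0095,-0.1299,0.0234],[0.0161,-0.0054,0.0149,-0.0095,-0.1299,0.0234],[0.0161,-0.0054,0.0149,-0.0095,-0.1299,0.0234],[0.0161,-0.0054,0.0149,-0.0095,-0.1299,0.0234],[0.0161,-0.0054,0.0149,-0.0095,-0.1299,0.0234],[0.0161,-0.0054,0.0149,-0.0095,-0.1299,0.0234],[0.0161,-0.0054,0.0149,-0.0095,-0.1299,0.0234],[0.0161,-0.0054,0.0149,-0.0095,-0.1299,0.0234],[0.0161,-0.0054,0.0149,-0.0095,-0.1299,0.0234]]]' 
python3 - <<'E'
from p import *
from plant import *
s=get_state();print(s["q"]);Rf=np.load("Rf.npy");mt=np.load("t.npz")["mt"]
rows(s,V+[0,0,.2]-Rf@mt,Rf,2)
d=snapshot("wrist")["frame"][:,:,::-1].copy();cv2.imwrite("pics/w2.png",d)
b=snapshot("scene")["frame"][:,:,::-1].copy();a=snapshot("top")["frame"][:,:,::-1]
cv2.imwrite("pics/c3.png",np.hstack([cv2.resize(b[150:350,220:420],(400,400)),cv2.resize(a[140:340,220:420],(400,400))]))
E
```

```text
clock: 7.7
tool_pos: [0.59, 0.0052, 0.1808]
eef_rot: [-0.592, 0.781, 0.119, 0.16]
contact_force: [0.9, -0.6, -3.6]
opening: 0.389
finger_force: 19.8
[ 0.59997657  0.81002933 -0.81607211  1.78865048  0.29384236  0.62743341
  2.63949904]
2 x [-0.0013, 0.0003, 0.0001] [-0.0012, -0.0009, 0.0005] mm/row 1.3 deg/row 0.1
```

View pics/c3.png

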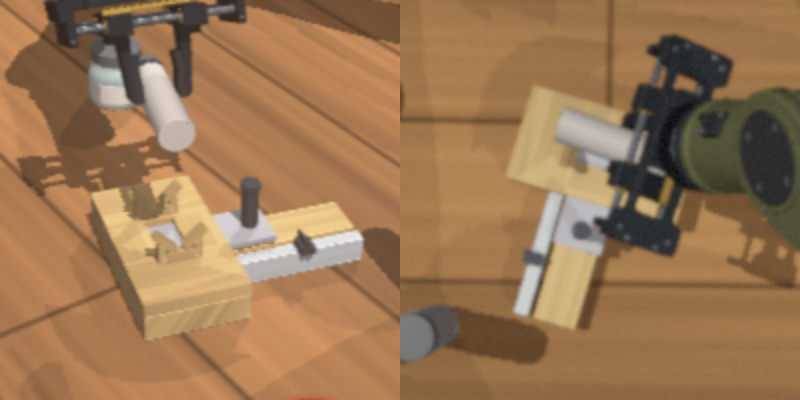

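The left half (scene) shows the tube level in the fingers, cap end towards the jar. The right half (top) shows it parallel to the viewer's long side, with its foot edge near full-image (302,203).

```bash
python3 - <<'E'
from p import *
from plant import *
s=get_state();Rf=np.load("Rf.npy");mt=np.load("t.npz")["mt"]
R0=R.from_quat(s["eef_rot"]).as_matrix();m=s["tool_pos"]+R0@mt;at=R0@np.load("t.npz")["at"]
print(m,at,Rv.T@(m-V),Rv.T@at);
for q in(-.065,.065):
    print("top",proj("top",m+at*q),"scene",proj("scene",m+at*q))
rows(s,V+[0,0,.11]-Rf@mt,Rf,6)
E
```

```text
[ 0.58609022 -0.0073457   0.19539671] [-0.27942301 -0.96015051  0.00581221] [ 0.00023027 -0.00787724  0.19539671] [-0.00919776 -0.99994081  0.00581221]
top (np.float64(295.99128532627515), np.float64(201.48779177713976)) scene (np.float64(311.141502575801), np.float64(218.63036975456185))
top (np.float64(359.3141172416105), np.float64(221.06071151169945)) scene (np.float64(291.5921306666818), np.float64(185.7530057880311))
6 x [0.0043, -0.0, 0.0136] [0.0002, -0.001, -0.0018] mm/row 14.3 deg/row 0.1
```

```bash
python3 -m jog '[[[0.0043,0,0.0136,0,-0.001,-0.0018],[0.0043,0,0.0136,0,-0.001,-0.0018],[0.0043,0,0.0136,0,-0.001,-0.0018],[0.0043,0,0.0136,0,-0.001,-0.0018],[0.0043,0,0.0136,0,-0.001,-0.0018],[0.0043,0,0.0136,0,-0.001,-0.0018],[0,0,0,0,0,0],[0,0,0,0,0,0]]]' 
python3 - <<'E'
from p import *
from plant import *
s=get_state();Rf=np.load("Rf.npy");mt=np.load("t.npz")["mt"];print(s["q"],s["contact_force"])
R0=R.from_quat(s["eef_rot"]).as_matrix();m=s["tool_pos"]+R0@mt;at=R0@np.load("t.npz")["at"]
print(Rv.T@(m-V),Rv.T@at)
b=snapshot("scene")["frame"][:,:,::-1].copy()
for q in(-.065,.065):
    u,v=proj("scene",m+at*q);print(u,v);cv2.circle(b,(int(u),int(v)),1,(0,0,255),-1)
cv2.imwrite("pics/c4.png",cv2.resize(b[170:320,230:380],(600,600),interpolation=cv2.INTER_CUBIC))
rows(s,V+[0,0,.086]-Rf@mt,Rf,6)
E
```

```text
clock: 8.85
tool_pos: [0.5922, 0.016, 0.0948]
eef_rot: [-0.596, 0.777, 0.122, 0.162]
contact_force: [0.4, -0.2, -1.3]
opening: 0.384
finger_force: 19.8
[ 0.53308288  0.92806654 -0.72328049  1.84088728  0.37143753  0.45154322
  2.62060334] [ 0.38217009 -0.24266585 -1.33111009]
[-0.00021745  0.00857445  0.11310542] [ 0.01057103 -0.99993261 -0.00479851]
314.8544413645362 259.4209720174384
294.33755951711424 224.91866356564628
6 x [0.0031, -0.0, 0.0036] [0.0001, 0.0008, 0.0019] mm/row 4.7 deg/row 0.1
```

View pics/c4.png

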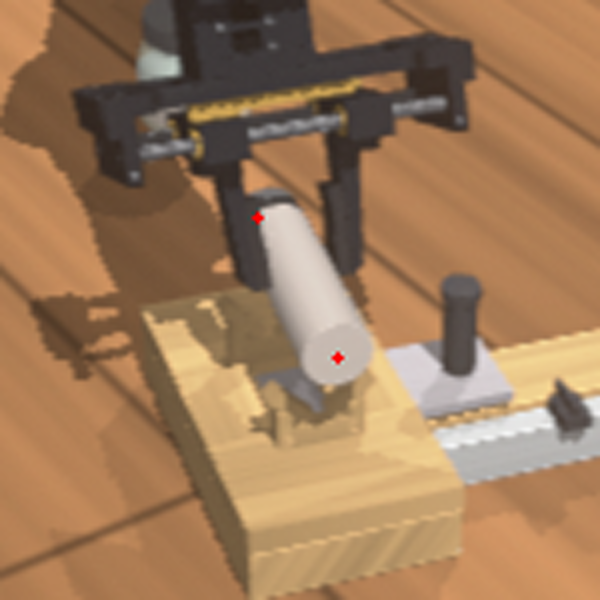

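The crop shows the tube over the saddles, with the foot face at crop (338,354), matching the projection at (338,357). It sits about 8 mm too far along +y, so I correct that while descending.

```bash
python3 -m jog '[[[0.0031,0,0.0034,0,0.0008,0.0019],[0.0031,0,0.0034,0,0.0008,0.0019],[0.0031,0,0.0034,0,0.0008,0.0019],[0.0031,0,0.0034,0,0.0008,0.0019],[0.0031,0,0.0034,0,0.0008,0.0019],[0.0031,0,0.0034,0,0.0008,0.0019],[0,0,0,0,0,0],[0,0,0,0,0,0],[0,0,0,0,0,0]]]' 
python3 - <<'E'
from p import *
from plant import *
s=get_state();Rf=np.load("Rf.npy");mt=np.load("t.npz")["mt"];print(s["q"],s["contact_force"])
R0=R.from_quat(s["eef_rot"]).as_matrix();m=s["tool_pos"]+R0@mt;at=R0@np.load("t.npz")["at"]
print(Rv.T@(m-V),Rv.T@at)
rows(s,V+[0,0,.085]-Rf@mt,Rf,4)
E
```

```text
clock: 10.02
tool_pos: [0.5896, 0.0073, 0.0687]
eef_rot: [-0.592, 0.781, 0.121, 0.159]
contact_force: [0.1, -0.9, -1.9]
opening: 0.388
finger_force: 19.8
[ 0.52862902  0.96296448 -0.6899088   1.85091518  0.39177818  0.40929049
  2.61920719] [ 0.11484904 -0.9043251  -1.93101337]
[-0.00035931 -0.00042889  0.0869961 ] [ 3.67751629e-04 -9.99999890e-01  2.92215747e-04]
4 x [0.0001, -0.0001, 0.0005] [0.0002, -0.0001, 0.0] mm/row 0.5 deg/row 0.0
```

```bash
python3 -m jog '[[[0.0002,0,0.0005,0,0,0],[0.0002,0,0.0005,0,0,0],[0.0002,0,0.0005,0,0,0],[0.0002,0,0.0005,0,0,0],[0,0,0,0,0,0],[0,0,0,0,0,0]]]'
```

```text
clock: 10.78
tool_pos: [0.59, 0.0074, 0.0666]
eef_rot: [-0.592, 0.781, 0.121, 0.16]
contact_force: [1.0, -0.6, 1.7]
opening: 0.387
finger_force: 19.8
```

```bash
python3 -m jog '[[[0.0001,0,0.0003,0,0,0],[0,0,0,0,0,0],[0,0,0,0,0,0]]]' - 4; python3 -m jog '[[[0,0,0,0,0,0],[0,0,0,0,0,0],[0,0,0,0,0,0],[0,0,0,0,0,0]]]' 0.062
python3 - <<'E'
from p import *
from plant import *
s=get_state();m=V+[0,0,.085]
b=snapshot("scene")["frame"][:,:,::-1].copy()
for q in(-.065,.065):
    u,v=proj("scene",m-Rv[:,1]*q);print(u,v);cv2.circle(b,(int(u),int(v)),1,(0,0,255),-1)
cv2.imwrite("pics/c5.png",cv2.resize(b[170:320,230:380],(600,600),interpolation=cv2.INTER_CUBIC))
E
```

```text
clock: 11.15
tool_pos: [0.5899, 0.0073, 0.0663]
eef_rot: [-0.592, 0.781, 0.121, 0.159]
contact_force: [0.2, -0.8, 3.1]
opening: 0.391
finger_force: 4.0
clock: 11.65
tool_pos: [0.5893, 0.0073, 0.0659]
eef_rot: [-0.592, 0.781, 0.121, 0.159]
contact_force: [-0.1, -0.3, 0.2]
opening: 0.703
finger_force: 0.0
313.0133879349864 269.01520243649685
293.6174056047997 233.99098413109976
```

View pics/c5.png

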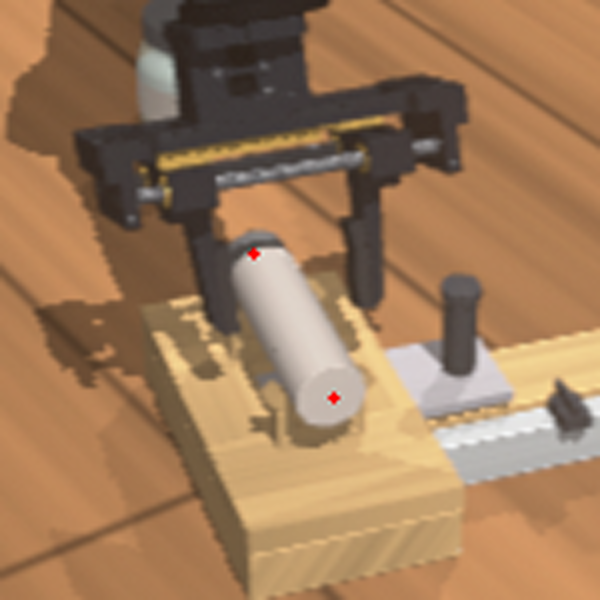

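The tube lies in both saddles, foot face at crop (331,396) against (333,397) predicted for a perfect placing. Now I back off upwards and go above the post, turning so the fingers close along the viewer's y.

```bash
python3 -m jog '[[[-0.0059,0,-0.0138,0,0,0],[-0.0059,0,-0.0138,0,0,0],[-0.0059,0,-0.0138,0,0,0],[-0.0078,0,-0.0184,0,0,0],[-0.0098,0,-0.023,0,0,0],[-0.0098,0,-0.023,0,0,0],[0,0,0,0,0,0],[0,0,0,0,0,0],[0,0,0,0,0,0]]]'
python3 - <<'E'
from p import *
from plant import *
s=get_state();print(s["q"])
rows(s,V+Rv@[-.09,0,.17],frame([0,0,-1],-Rv[:,1]),11)
E
```

```text
clock: 12.82
tool_pos: [0.5889, 0.0071, 0.1801]
eef_rot: [-0.592, 0.781, 0.122, 0.158]
contact_force: [0.6, 0.1, -0.1]
opening: 0.7
finger_force: 0.0
[ 0.60429674  0.81639555 -0.8301715   1.78799241  0.30918809  0.63378708
  2.62158506]
11 x [-0.0051, 0.0073, 0.0017] [-0.0285, 0.0289, -0.1407] mm/row 9.1 deg/row 8.4
```

```bash
python3 -m jog '[[[-0.0051,0.0073,0.0017,-0.0285,0.0289,-0.1407],[-0.0051,0.0073,0.0017,-0.0285,0.0289,-0.1407],[-0.0051,0.0073,0.0017,-0.0285,0.0289,-0.1407],[-0.0051,0.0073,0.0017,-0.0285,0.0289,-0.1407],[-0.0051,0.0073,0.0017,-0.0285,0.0289,-0.1407],[-0.0051,0.0073,0.0017,-0.0285,0.0289,-0.1407],[-0.0051,0.0073,0.0017,-0.0285,0.0289,-0.1407],[-0.0051,0.0073,0.0017,-0.0285,0.0289,-0.1407],[-0.0051,0.0073,0.0017,-0.0285,0.0289,-0.1407],[-0.0051,0.0073,0.0017,-0.0285,0.0289,-0.1407],[-0.0051,0.0073,0.0017,-0.0285,0.0289,-0.1407],[0,0,0,0,0,0]]]' 0.05
python3 -m jog '[[[0,0,0,0,0,0],[0,0,0,0,0,0]]]'
python3 - <<'E'
from p import *
from plant import *
s=get_state();print(s["q"],Rv.T@(s["tool_pos"]-V))
d=snapshot("wrist")["frame"][:,:,::-1].copy();cv2.imwrite("pics/w3.png",d)
np.save("s3.npy",np.r_[s["tool_pos"],s["eef_rot"]])
print(wproj(s,V+Rv@[-.09,0,.092]),wproj(s,V+Rv@[-.132,.028,.038]))
rows(s,V+Rv@[-.09,0,.048],frame([0,0,-1],-Rv[:,1]),8)
E
```

```text
clock: 14.32
tool_pos: [0.444, 0.0764, 0.1208]
eef_rot: [0.984, -0.175, 0.039, 0.018]
contact_force: [0.3, -0.3, -0.5]
opening: 0.568
finger_force: 0.0
clock: 14.58
tool_pos: [0.4464, 0.0755, 0.1218]
eef_rot: [0.983, -0.179, 0.04, 0.017]
contact_force: [0.1, 0.2, 1.1]
opening: 0.568
finger_force: 0.0
[ 0.42488448  1.07961327 -1.47203864  2.19179427  1.27720398  1.27463532
  2.65409523] [-0.15666791  0.03406035  0.12179183]
(np.float64(367.2098253537323), np.float64(144.9601965139136)) (np.float64(320.12610784124155), np.float64(212.71349589167568))
8 x [0.0081, 0.0037, 0.0097] [0.0029, -0.0104, -0.0107] mm/row 13.1 deg/row 0.9
```

View pics/w3.png

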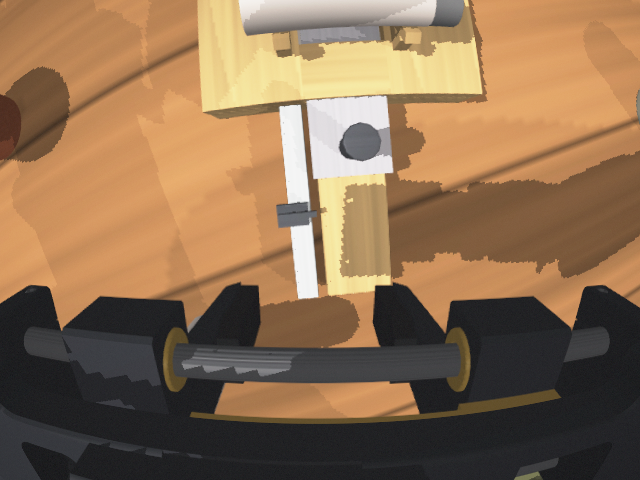

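The wrist view shows the tube lying in the saddles, the post head at (361,141), and the pointer tip near (326,211). The arm ran into its q7/q3 limits because the turn went the wrong way, so I'll turn the other way (+180°), rising a little.

```bash
python3 - <<'E'
from p import *
from plant import *
s=get_state()
rows(s,V+Rv@[-.12,0,.2],frame([0,0,-1],-Rv[:,0]),10)
d=dict(tool_pos=V+Rv@[-.12,0,.2],eef_rot=R.from_matrix(frame([0,0,-1],-Rv[:,0])).as_quat())
rows(d,V+Rv@[-.09,0,.15],frame([0,0,-1],Rv[:,1]),10)
for z in(.038,.042):print(Rv.T@(wonz(s,326,211,z)-V))
print("post",Rv.T@(wonz(s,361,141,.092)-V))
E
```

```text
10 x [0.0059, -0.0001, -0.0075] [-0.0046, -0.0083, 0.1485] mm/row 9.6 deg/row 8.5
10 x [-0.0022, -0.0025, 0.005] [0.0, 0.0, 0.1571] mm/row 6.0 deg/row 9.0
[-0.13121516  0.02378044  0.038     ]
[-0.1307403   0.02392237  0.042     ]
post [-0.08763674  0.00325811  0.092     ]
```

```bash
python3 -m jog '[[[0.0059,0,-0.0075,-0.0046,-0.0083,0.1485],[0.0059,0,-0.0075,-0.0046,-0.0083,0.1485],[0.0059,0,-0.0075,-0.0046,-0.0083,0.1485],[0.0059,0,-0.0075,-0.0046,-0.0083,0.1485],[0.0059,0,-0.0075,-0.0046,-0.0083,0.1485],[0.0059,0,-0.0075,-0.0046,-0.0083,0.1485],[0.0059,0,-0.0075,-0.0046,-0.0083,0.1485],[0.0059,0,-0.0075,-0.0046,-0.0083,0.1485],[0.0059,0,-0.0075,-0.0046,-0.0083,0.1485],[0.0059,0,-0.0075,-0.0046,-0.0083,0.1485]]]'
python3 - <<'E'
from p import *
from plant import *
s=get_state();print(s["q"],Rv.T@(s["tool_pos"]-V))
rows(s,V+Rv@[-.09,0,.15],frame([0,0,-1],Rv[:,1]),10)
E
```

```text
clock: 15.88
tool_pos: [0.4715, 0.0321, 0.1999]
eef_rot: [-0.602, 0.798, 0.0, 0.0]
contact_force: [-0.6, -0.5, -0.5]
opening: 0.565
finger_force: 0.0
[ 0.57499246  0.87065493 -1.37119872  2.00138054  0.96262938  1.15119899
  1.64335264] [-0.12078049 -0.00093693  0.19994942]
10 x [-0.0023, -0.0025, 0.005] [0.0, 0.0001, 0.1567] mm/row 6.1 deg/row 9.0
```

```bash
python3 -m jog '[[[-0.0023,-0.0025,0.005,0,0,0.1567],[-0.0023,-0.0025,0.005,0,0,0.1567],[-0.0023,-0.0025,0.005,0,0,0.1567],[-0.0023,-0.0025,0.005,0,0,0.1567],[-0.0023,-0.0025,0.005,0,0,0.1567],[-0.0023,-0.0025,0.005,0,0,0.1567],[-0.0023,-0.0025,0.005,0,0,0.1567],[-0.0023,-0.0025,0.005,0,0,0.1567],[-0.0023,-0.0025,0.005,0,0,0.1567],[-0.0023,-0.0025,0.005,0,0,0.1567],[0,0,0,0,0,0],[0,0,0,0,0,0]]]'
python3 - <<'E'
from p import *
from plant import *
s=get_state();print(s["q"],Rv.T@(s["tool_pos"]-V))
d=snapshot("wrist")["frame"][:,:,::-1].copy()
print(wproj(s,V+Rv@[-.09,0,.092]),wproj(s,V+Rv@[-.132,.028,.038]))
cv2.imwrite("pics/w4.png",cv2.resize(d[100:400,150:500],(700,600)))
rows(s,V+Rv@[-.09,0,.048],frame([0,0,-1],Rv[:,1]),8)
E
```

```text
clock: 17.38
tool_pos: [0.501, 0.0256, 0.1498]
eef_rot: [0.132, 0.991, 0.0, 0.0]
contact_force: [-0.1, 1.1, -0.4]
opening: 0.568
finger_force: 0.0
[ 0.40675077  0.79094791 -0.94317349  1.97823215  0.87606802  0.84690301
  0.27132369] [-0.09059748  0.00082508  0.14977517]
(np.float64(315.6147713012569), np.float64(249.91617025827765)) (np.float64(353.12586260842977), np.float64(175.98423845418418))
8 x [-0.0001, -0.0001, 0.0127] [0.0, 0.0001, 0.0011] mm/row 12.7 deg/row 0.1
```

View pics/w4.png

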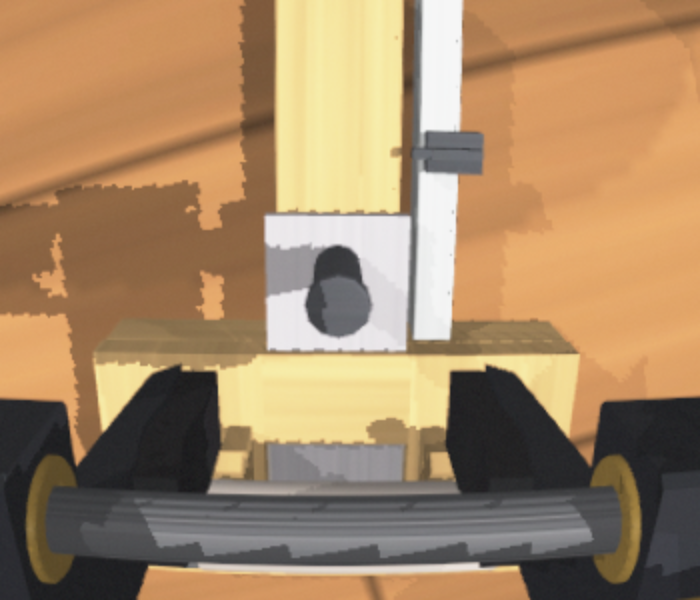

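Wrist crop: post head at full (319,252.5), pointer tip at (357,176.5). Both are within about 4 px of prediction.

```bash
python3 - <<'E'
from p import *
from plant import *
s=get_state()
print("post",Rv.T@(wonz(s,319,252.5,.092)-V))
for z in(.038,.042):print("tip",Rv.T@(wonz(s,357,176.5,z)-V))
E
python3 -m jog '[[[0,0,0.0127,0,0,0],[0,0,0.0127,0,0,0],[0,0,0.0127,0,0,0],[0,0,0.0127,0,0,0],[0,0,0.0127,0,0,0],[0,0,0.0127,0,0,0],[0,0,0.0127,0,0,0],[0,0,0.0127,0,0,0],[0,0,0,0,0,0],[0,0,0,0,0,0]]]' 0.05
python3 - <<'E'
from p import *
from plant import *
s=get_state();print(s["q"],Rv.T@(s["tool_pos"]-V),s["contact_force"])
E
```

```text
post [-0.08835263  0.00223159  0.092     ]
tip [-0.1317326   0.03103137  0.038     ]
tip [-0.13215367  0.03058901  0.042     ]
clock: 18.68
tool_pos: [0.501, 0.0257, 0.0481]
eef_rot: [0.133, 0.991, 0.0, 0.0]
contact_force: [-0.4, 0.5, 0.8]
opening: 0.565
finger_force: 0.0
[ 0.31384905  0.93620517 -0.78389049  2.04162142  1.12870332  0.68047855
  0.06014029] [-0.09067627  0.00094881  0.04808598] [-0.35395762  0.4794646   0.81804336]
```

```bash
python3 -m jog '[[[0,0.001,0,0,0,0],[0,0,0,0,0,0],[0,0,0,0,0,0],[0,0,0,0,0,0],[0,0,0,0,0,0],[0,0,0,0,0,0]]]' 0.005 35
python3 - <<'E'
from p import *
from plant import *
s=get_state();print(Rv.T@(s["tool_pos"]-V),Rv.T@s["contact_force"],s["moment"])
rows(s,s["tool_pos"]+Rv@[-.040,0,0],R.from_quat(s["eef_rot"]).as_matrix(),10)
E
```

```text
clock: 19.42
tool_pos: [0.5014, 0.0272, 0.0481]
eef_rot: [0.133, 0.991, 0.001, 0.0]
contact_force: [-0.1, 1.7, 1.7]
opening: 0.228
finger_force: 35.0
[-0.09062964  0.00245464  0.04814029] [-0.55082098  1.63747977  1.67004645] [ 0.46507013 -0.11972932 -0.04436782]
10 x [0.004, 0.0, -0.0] [0.0, -0.0, 0.0] mm/row 4.0 deg/row 0.0
```

The opening reads about 20 mm, so the pads probably touch the 22 mm head. I'll re-grip 4 mm lower.

```bash
python3 -m jog '[[[0,0,0,0,0,0],[0,0,0,0,0,0],[0,0,0.002,0,0,0],[0,0,0.002,0,0,0],[0,0,0,0,0,0]]]' 0.035
python3 -m jog '[[[0,0,0,0,0,0],[0,0,0,0,0,0],[0,0,0,0,0,0],[0,0,0,0,0,0],[0,0,0,0,0,0],[0,0,0,0,0,0]]]' 0.005 35
python3 - <<'E'
from p import *
from plant import *
s=get_state();print(Rv.T@(s["tool_pos"]-V),Rv.T@s["contact_force"],s["moment"])
E
```

```text
clock: 20.05
tool_pos: [0.5009, 0.0263, 0.0437]
eef_rot: [0.133, 0.991, -0.0, -0.0]
contact_force: [0.1, -0.0, -0.1]
opening: 0.393
finger_force: 0.0
clock: 20.8
tool_pos: [0.5013, 0.0272, 0.0439]
eef_rot: [0.133, 0.991, 0.001, 0.0]
contact_force: [2.3, 3.4, -5.9]
opening: 0.198
finger_force: 37.4
[-0.09078378  0.0024257   0.04387829] [ 1.29592893  3.94009097 -5.8964538 ] [ 0.76355294 -0.28187184  0.01395416]
```

```bash
python3 - <<'E'
from p import *
def blob(im,x0,x1,y0,y1,thr):
    g=im[y0:y1,x0:x1].max(2).astype(float)
    w=(g<thr).astype(np.uint8);n,l,st,ce=cv2.connectedComponentsWithStats(w)
    i=1+np.argmax(st[1:,4]);return ce[i]+[x0,y0],st[i]
a=np.load("pics/top0.npy")
up=cv2.resize(a,None,fx=8,fy=8,interpolation=cv2.INTER_CUBIC)
c,st=blob(up,278*8,298*8,262*8,276*8,110);p,sp=blob(up,303*8,318*8,248*8,262*8,85)
f=lambda q:(q+.5)/8-.5
print("top",f(c),st,f(p),sp)
P=Rv.T@(onz("top",*f(p),.092)-V);print(P)
for z in(.036,.042):
    X=Rv.T@(onz("top",*f(c),z)-V);print(X,X-P)
w=cv2.imread("pics/w4.png");c,st=blob(w,405,490,120,185,130);print("w",c,st)
s=dict(tool_pos=np.array([.501,.0256,.1498]),eef_rot=np.array([.132,.991,0,0])/np.hypot(.132,.991))
P=Rv.T@(wonz(s,319,252.5,.092)-V)
for z in(.038,.042):
    X=Rv.T@(wonz(s,150+c[0]/2-.25,100+c[1]/2-.25,z)-V);print(X,X-P)
# post base on plate check: z=.039
E
```

```text
top [288.31785347 268.70017066] [  28    0  119  112 5347] [311.83313863 254.62117082] [ 46  36  48  49 963]
[-0.08727548 -0.00180315  0.092     ]
[-0.13184594  0.0407338   0.036     ] [-0.04457046  0.04253696 -0.056     ]
[-0.13175574  0.04045353  0.042     ] [-0.04448026  0.04225669 -0.05      ]
w [441.2769041  151.74683935] [   0    0   78   65 3243]
[-0.13266143  0.04118338  0.038     ] [-0.04435285  0.03902285 -0.054     ]
[-0.13306702  0.04059608  0.042     ] [-0.04475844  0.03843555 -0.05      ]
```

```bash
python3 -m jog '[[[0.004,0,0,0,0,0],[0.004,0,0,0,0,0],[0.004,0,0,0,0,0],[0.004,0,0,0,0,0],[0.004,0,0,0,0,0],[0.004,0,0,0,0,0],[0.004,0,0,0,0,0],[0.004,0,0,0,0,0],[0.004,0,0,0,0,0],[0.004,0,0,0,0,0],[0,0,0,0,0,0],[0,0,0,0,0,0]]]' 
python3 - <<'E'
from p import *
from plant import *
s=get_state();print(Rv.T@(s["tool_pos"]-V),Rv.T@s["contact_force"],s["moment"])
E
```

```text
clock: 22.3
tool_pos: [0.4654, 0.0372, 0.0439]
eef_rot: [0.134, 0.991, 0.0, 0.002]
contact_force: [8.1, 2.4, -10.7]
opening: 0.201
finger_force: 37.9
[-0.12796406  0.00233127  0.04390001] [  7.16921899   4.46227771 -10.68251411] [ 0.5777427  -1.40287734  0.001751  ]
```

```bash
python3 - <<'E'
from p import *
h=proj("scene",V+Rv@[-.09,0,.092]);o=np.array([330+67/4.4-.4,210+138/4.4-.4])-h;print("off",o)
for d in(.040,.042,.044,.046):
    print(d,[np.round(np.array(proj("scene",V+Rv@[-.09-d,.028,z]))+o,1) for z in(.038,.042)])
a=np.load("pics/scene0.npy")[255:285,360:385].max(2);
for i,r in enumerate(a[4:26]):
    k=np.where(r<115)[0];print(259+i,(k+360).tolist())
b=np.load("pics/scene0.npy")[236:266,335:356].max(2)
for i in (2,4,6,8,12,16,20):print(236+i,(np.where(b[i]<115)[0]+335).tolist())
E
```

```text
off [0.01863601 0.90263616]
0.04 [array([366.9, 266.3]), array([367. , 264.7])]
0.042 [array([367.8, 266.1]), array([367.8, 264.5])]
0.044 [array([368.6, 265.9]), array([368.7, 264.3])]
0.046 [array([369.5, 265.7]), array([369.6, 264.2])]
259 []
260 []
261 []
262 []
263 []
264 []
265 []
266 [369, 370]
267 [369, 370, 371]
268 [369, 370, 371, 372]
269 [368, 369, 370, 371, 372, 373, 374]
270 [367, 368, 369, 370, 371, 372, 373, 374]
271 [367, 368, 369, 370, 371, 372, 373, 374, 375]
272 [367, 368, 369, 370, 371, 372, 373, 374, 375, 376]
273 [368, 369, 370, 371, 372, 373, 374, 375, 376]
274 [369, 370, 371, 372, 373, 374, 375, 376, 377]
275 [369, 370, 371, 372, 373, 374, 375, 376, 377]
276 [369, 370, 371, 372, 373, 374, 375, 376]
277 [370, 371, 372, 373, 374, 375]
278 []
279 []
280 []
238 []
240 [341, 342, 343, 344, 345, 346, 347, 348]
242 [341, 342, 343, 344, 345, 346, 347, 348, 349]
244 [341, 342, 343, 344, 345, 346, 347, 348, 349]
248 [341, 342, 343, 344, 345, 346, 347, 348]
252 [341, 342, 343, 344, 345, 346, 347, 348]
256 [340, 341, 342, 343, 344, 345, 346, 347, 348]
```

```bash
python3 - <<'E'
from p import *
s=dict(tool_pos=np.array([.501,.0256,.1498]),eef_rot=np.array([.132,.991,0,0])/np.hypot(.132,.991))
w=cv2.imread("pics/w4.png")
g=w[:,328:346].mean(1).astype(int) # column through post
print("col",[(y,g[y].tolist()) for y in range(204,262,3)])
f=lambda u,v,z:Rv.T@(wonz(s,150+u/2-.25,100+v/2-.25,z)-V)
t=f(414,152.5,.040)
for v in(244,246,248):b=f(337,v,.039)+[.009,0,0];print(b,(t-b)[:2])
print("edge",f(337,213,.039),t)
E
python3 -m jog '[[[0.002,0,0,0,0,0],[0.002,0,0,0,0,0],[0.002,0,0,0,0,0],[0,0,0,0,0,0],[0,0,0,0,0,0]]]' 
python3 - <<'E'
from p import *
from plant import *
s=get_state();print(Rv.T@(s["tool_pos"]-V),Rv.T@s["contact_force"],s["moment"])
a=snapshot("wrist")["frame"];np.savez("w5.npz",a=a,p=s["tool_pos"],q=s["eef_rot"]);cv2.imwrite("pics/w5.png",a[:,:,::-1])
for n,X in(("head",[-.1335,.002,.092]),("tip",[-.133,.030,.04]),("edge",[-.155,.002,.039])):print(n,wproj(s,V+Rv@X))
E
```

```text
col [(204, [160, 229, 245]), (207, [157, 227, 244]), (210, [139, 201, 225]), (213, [126, 152, 171]), (216, [211, 208, 212]), (219, [235, 233, 236]), (222, [235, 233, 236]), (225, [235, 233, 236]), (228, [235, 233, 236]), (231, [235, 233, 236]), (234, [235, 233, 236]), (237, [235, 233, 236]), (240, [235, 232, 235]), (243, [224, 221, 224]), (246, [128, 124, 126]), (249, [60, 57, 56]), (252, [59, 57, 56]), (255, [59, 57, 56]), (258, [59, 57, 57]), (261, [60, 57, 57])]
[-0.08725704  0.00182599  0.039     ] [-0.04506871  0.02866648]
[-0.08646238  0.00183436  0.039     ] [-0.04586337  0.0286581 ]
[-0.08566671  0.00184276  0.039     ] [-0.04665904  0.0286497 ]
edge [-0.10845575  0.00169831  0.039     ] [-0.13232575  0.03049246  0.04      ]
clock: 22.92
tool_pos: [0.46, 0.0387, 0.0439]
eef_rot: [0.134, 0.991, 0.0, 0.002]
contact_force: [8.7, 2.8, -11.5]
opening: 0.198
finger_force: 38.0
[-0.13363371  0.00233806  0.04390311] [  7.58830835   5.01439358 -11.48220571] [ 0.58613124 -1.54476426  0.04195793]
head (np.float64(316.4806699827435), np.float64(333.8614772108186))
tip (np.float64(371.5954579788243), np.float64(281.97247578458257))
edge (np.float64(316.598675054543), np.float64(239.4136482897797))
```

```bash
python3 - <<'E'
from p import *
z=np.load("w5.npz");a=z["a"];s=dict(tool_pos=z["p"],eef_rot=z["q"])
print("edge col",[(v,a[v,312:322].mean(0).astype(int).tolist()) for v in range(222,262,2)])
g=a.max(2)
for v in range(268,296,2):print(v,g[v,355:400:2].tolist())
E
```

```text
edge col [(222, [204, 167, 113]), (224, [205, 167, 114]), (226, [204, 167, 114]), (228, [205, 168, 114]), (230, [204, 167, 114]), (232, [205, 167, 114]), (234, [205, 167, 114]), (236, [205, 167, 114]), (238, [204, 167, 114]), (240, [204, 168, 114]), (242, [205, 168, 114]), (244, [195, 163, 118]), (246, [140, 137, 140]), (248, [150, 146, 149]), (250, [176, 172, 175]), (252, [176, 171, 175]), (254, [175, 171, 175]), (256, [176, 171, 174]), (258, [176, 172, 175]), (260, [175, 171, 174])]
268 [171, 174, 173, 171, 167, 169, 170, 171, 163, 113, 118, 159, 169, 53, 114, 127, 127, 127, 126, 128, 126, 125, 126]
270 [172, 174, 172, 171, 168, 168, 171, 171, 162, 114, 119, 162, 143, 53, 114, 124, 125, 125, 124, 125, 123, 122, 124]
272 [172, 174, 170, 172, 167, 170, 171, 170, 158, 115, 122, 163, 141, 59, 119, 122, 123, 123, 125, 124, 125, 125, 123]
274 [172, 173, 171, 171, 167, 170, 170, 170, 181, 115, 122, 164, 137, 60, 120, 127, 126, 127, 126, 125, 127, 126, 126]
276 [172, 173, 172, 171, 168, 170, 172, 173, 145, 102, 106, 140, 91, 60, 119, 123, 121, 122, 119, 119, 119, 121, 120]
278 [173, 173, 1
[... 278 characters left out ...]
 114, 113, 114, 116, 116, 116, 120]
284 [81, 50, 49, 97, 155, 164, 170, 172, 125, 79, 78, 125, 125, 125, 124, 104, 123, 122, 123, 123, 124, 123, 125]
286 [53, 48, 47, 46, 47, 47, 74, 161, 122, 79, 80, 91, 126, 125, 125, 113, 123, 124, 124, 123, 124, 124, 127]
288 [44, 49, 47, 47, 49, 49, 47, 53, 111, 96, 107, 132, 86, 100, 120, 103, 123, 120, 121, 122, 122, 121, 124]
290 [44, 46, 48, 45, 47, 48, 48, 47, 77, 115, 184, 245, 161, 82, 113, 113, 114, 114, 112, 114, 114, 113, 114]
292 [44, 49, 47, 48, 48, 47, 48, 48, 46, 104, 204, 246, 243, 107, 120, 120, 121, 112, 111, 114, 114, 113, 113]
294 [41, 49, 49, 48, 48, 49, 45, 49, 49, 56, 214, 246, 245, 138, 154, 155, 156, 156, 160, 159, 158, 161, 158]
```

```bash
python3 - <<'E'
from p import *
z=np.load("w5.npz");s=dict(tool_pos=z["p"],eef_rot=z["q"])
s4=dict(tool_pos=np.array([.501,.0256,.1498]),eef_rot=np.array([.132,.991,0,0])/np.hypot(.132,.991))
f=lambda u,v,z:Rv.T@(wonz(s4,150+u/2-.25,100+v/2-.25,z)-V)
g=lambda u,v,z:Rv.T@(wonz(s,u,v,z)-V)
e4=f(337,215,.039);b4=f(337,244.7,.039)[0]+.009
print("w4 edge",e4,"post",b4,"off",e4[0]-b4)
e5=g(317,248.5,.039)
for zz in(.038,.040):
  t5=g(374,282,zz);print("tip4",f(414,152.5,zz),"tip5",t5,"edge5",e5,"travel",e5[0]-e4[0],"post5-tip5",e5[0]-(e4[0]-b4)-t5[0])
print("tip rows 280/284",g(374,280,.039)[0],g(374,284,.039)[0])
E
```

```text
w4 edge [-0.10767497  0.00170643  0.039     ] post -0.0869790189537004 off -0.0206959524768026
tip4 [-0.1321191   0.03071161  0.038     ] tip5 [-0.13214304  0.03158465  0.038     ] edge5 [-0.15036481  0.00222352  0.039     ] travel -0.04268983469185425 post5-tip5 0.002474188027497881
tip4 [-0.13232575  0.03049246  0.04      ] tip5 [-0.13297623  0.03123994  0.04      ] edge5 [-0.15036481  0.00222352  0.039     ] travel -0.04268983469185425 post5-tip5 0.003307374384128897
tip rows 280/284 -0.1336646468169508 -0.13144961524961885
```

```bash
python3 -m jog '[[[0.0017,0,0,0,0,0],[0,0,0,0,0,0],[0,0,0,0,0,0],[0,0,0,0,0,0],[0,0,0,0,0,0],[0,0,0,0,0,0]]]' 
python3 - <<'E'
from p import *
from plant import *
s=get_state();print(Rv.T@(s["tool_pos"]-V),Rv.T@s["contact_force"])
a=snapshot("wrist")["frame"]
g=lambda u,v,z:Rv.T@(wonz(s,u,v,z)-V)
c=a[:,312:322].mean((1,2));print([(v,int(c[v])) for v in range(236,256)])
d=a.max(2)[:,374:377].mean(1).astype(int);print([(v,d[v]) for v in range(268,296,1)])
# tube check, top and scene: bright grey blob (foot end side) 
for n in("top","scene"):
    im=snapshot(n)["frame"];h=cv2.cvtColor(im,cv2.COLOR_RGB2HSV);m=((h[...,1]<50)&(h[...,2]>120)).astype(np.uint8)
    k,l,st,ce=cv2.connectedComponentsWithStats(m)
    print(n,[(st[i].tolist(),ce[i].round(1).tolist()) for i in range(1,k) if 150<st[i,4]<3000])
    print([np.round(proj(n,V+Rv@[0,y,.085]),1) for y in(-.065,.065)])
E
```

```text
clock: 23.72
tool_pos: [0.4585, 0.0391, 0.0439]
eef_rot: [0.134, 0.991, 0.0, 0.003]
contact_force: [8.8, 2.8, -11.9]
opening: 0.199
finger_force: 38.0
[-0.13517602  0.00234555  0.04391266] [  7.73212488   5.05319695 -11.94146911]
[(236, 162), (237, 162), (238, 162), (239, 162), (240, 162), (241, 162), (242, 162), (243, 162), (244, 159), (245, 149), (246, 140), (247, 140), (248, 149), (249, 175), (250, 175), (251, 174), (252, 175), (253, 174), (254, 175), (255, 174)]
[(268, np.int64(121)), (269, np.int64(122)), (270, np.int64(124)), (271, np.int64(126)), (272, np.int64(126)), (273, np.int64(126)), (274, np.int64(129)), (275, np.int64(128)), (276, np.int64(129)), (277, np.int64(130)), (278, np.int64(131)), (279, np.int64(98)), (280, np.int64(69)), (281, np.int64(64)), (282, np.int64(66)), (283, np.int64(73)), (284, np.int64(82)), (285, np.int64(84)), (286, np.int64(83)), (287, np.int64(83)), (288, np.int64(85)), (289, np.int64(80)), (290, np.int64(80)), (291, np.int64(121)), (292, np.int64(183)), (293, np.int64(194)), (294, np.int64(194)), (295, np.int64(189))]
top [([440, 84, 88, 72, 2497], [483.9, 121.0]), ([294, 201, 59, 29, 847], [321.2, 215.5]), ([291, 236, 36, 19, 440], [307.8, 245.6]), ([213, 297, 22, 22, 319], [223.4, 307.4])]
[array([350.9, 224.9]), array([294.1, 207.8])]
scene [([569, 55, 44, 40, 914], [589.4, 76.0]), ([412, 70, 72, 50, 1077], [444.8, 90.6]), ([623, 73, 17, 32, 231], [631.3, 88.6]), ([537, 121, 82, 59, 1501], [573.3, 144.8]), ([266, 167, 22, 12, 182], [275.7, 173.2]), ([89, 177, 87, 66, 2736], [132.3, 207.6]), ([264, 180, 29, 25, 558], [278.5, 192.5]), ([434, 219, 25, 13, 240], [446.5, 225.3]), ([288, 228, 33, 48, 803], [303.5, 252.6]), ([426, 237, 32, 69, 1450], [440.7, 272.3]), ([326, 251, 52, 23, 623], [348.8, 262.1]), ([338, 265, 64, 26, 823], [370.9, 277.9]), ([472, 290, 17, 32, 337], [479.6, 305.9]), ([0, 366, 123, 114, 1219], [49.3, 429.8])]
[array([293.6, 234. ]), array([313., 269.])]
```

```bash
python3 -c "
from plant import *
print(finish_job())"
```

```text
the job is handed in; nothing more can be done
None
```

The job is handed in: the tube lies in both saddles, centred over the window to within 2–3 mm. The fingers are still holding the shutter post about 44 mm out, level with the pointer to within about 2 mm by my camera estimates (42–46 mm).

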